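# Twist out the spent water filter cartridge and stand it in the tray

### The arm

A 6-joint arm with a two-finger parallel gripper is mounted at the origin on a cart in front of the work surface, level with it; the furniture and walls round the work are solid. World frame = base frame: x ahead of the robot, y to its left, z up, the work surface at z = 0. Lengths are in m, angles in rad, forces in N, time in s.
With the tool pointing down it reaches from about 0.35 to 0.875 m from the base axis. Payload 4.2 kg.
Tool frame: the origin (TCP) lies on the centre line of the jaws, within the pads' length; the fingertips stand 17 mm ahead of it and the grasp point (between the pads) lies 2 mm behind it; z points along the fingers, y is the line along which they close (so a half turn about z gives the same grasp; the last joint's range is limited). The gripper opens to 85 mm and grips with 20 to 120 N. Pads are 22 mm wide; open, the fingers measure 114 mm over their backs; the gripper's body (76 mm by 85 mm) begins 54 mm behind the grasp point. The pads swing forward as they close: fully open they stand 13 mm farther back than shut.
Start: joints at [1.57, 0.385, 0.008, 0, -1.194, -0.259], TCP at [0.161, 0.604, 0.248] pointing down, gripper open.
Joint ranges: [-3.14, 3.14], [-1.21, 2.06], [-1.07, 1.41], [-3.16, 2.05], [-2.99, -0.16], [-3.1, 3.1]. Speed limits (rad/s): [2.79, 2.79, 3.14, 3.14, 3.14, 3.14].

### API

Orientations are given as [roll, pitch, yaw] about the fixed x, y, z axes, in that order (R = Rz(yaw) Ry(pitch) Rx(roll)).
In Python, from bench import status, get_image, job gives the robot as it stands.
- The arm moves only by the tool jog_arm, never from a script. Its argument "increments" is text: rows parted by semicolons, each of 5 numbers parted by spaces: the shift along the world's x, y, z in mm, then the turn about the world's z in rad, then the closure in counts, from 0 (fully open) to 255 (shut). In form: tx ty tz yaw grip; .... A call has 1 to 12 rows; each row shifts and turns the commanded pose from where the row before left it; what a row does not reach is not made up. A row lasts 1/10 s, in which the tool goes at most 50 mm and 8.59 degrees, less where a joint would pass 70% of its speed; a pose out of reach is approached as far as the arm can. A call is refused whole if a number of a shift passes 50 or a number of a turn 0.15, either way. A call with a gripper value outside its range is refused whole. The fingers move at their own pace and stop on an object; "force" is the grip in N (left out, the last holds). Time passes only in rows, so rows that do not move let the fingers close. It gives the time, the measured TCP pose, the force, the opening and the grip force at its end, in the units of the state.
- status.get_state(): the state, without advancing time (a new reading comes with each control period).
- get_image(name): name is "scene" or "top" or "wrist"; returns a dict with "frame" (420x560x3 uint8, blue, green, red), "intrinsics" (3x3 intrinsics, pixels), "k1" (the pictures are not rectified: a ray, as slopes to the right and down, at radius r is drawn at 1 + k1 r^2 times it, then the intrinsics apply), "xyz" and "orientation" of the camera in the world. Camera axes: x right, y up, looking along -z (the intrinsics and any distortion apply to the point x, -y, -z); pixel columns grow to the right and rows downward; lengths in m; the calibration is good to about 2 mm. A picture is of the moment at which its call begins. There is no depth.
- job.hand_in(): hands the job in; it is judged then, once.
The state is a dict: "time": time; "joint_positions": joint angles; "qvel": joint speeds; "effort": joint torques, N m; "tcp_pos": TCP position; "tool_rot": TCP orientation; "contact_force": force on the tool from outside, world axes, zero at the start; "ft_torque": the same for the moment, N m; "finger_gap": opening from 0.0 (shut) to 1.0 (fully open); "finger_force": force on a finger pad.
Only numpy, scipy, OpenCV 4.12 (cv2) and the standard library are available. Lean on these libraries where they do the work, as an engineer would, in place of code of your own. Each camera call takes 0.05 s, during which the arm holds its last target. There are 200 camera calls.

### The job

The red-topped cartridge in the sloping water filter station is spent. Swing its yellow latch fully aside by its pin, turn the red grip about a quarter turn anticlockwise in its socket until it comes free, lift the cartridge out and set it down upright on its stem in the pale tray beside the station at the front of the worktop (not the one in the far left corner), in the free half next to the foil parcel, which stays in the tray. Do not drop it, leave the blue-topped cartridge and its latch as they are, and do not disturb the other things standing around.

Things in the scene. Friction and masses are not known exactly. Their poses are not given: they have to be found in the camera images.
- station: White and grey water filter station, fixed. Origin on the worktop under the middle of the deck; x to its rear, y to its left, z up. The deck (155 mm front to rear, 250 mm wide) slopes down to the front by 25 degrees: middle at (0, 0, 125 mm), uphill along (cos 25, 0, sin 25), outward normal (-sin 25, 0, cos 25). Behind it a water tank (x 90 to 157 mm, 235 mm high).
- socket_left (a point): Centre of the left bayonet socket, in the deck plane (station frame 0, +65, 125 mm). Its axis is the deck normal. Steel rim 88 mm across, 16 mm high; claws at its +y and -y sides hold the lugs down until the cartridge is turned; a 46 mm hole, 46 mm deep, takes the stem.
- socket_right (a point): Centre of the right bayonet socket, in the deck plane (station frame 0, -65, 125 mm). Its axis is the deck normal. Steel rim 88 mm across, 16 mm high; claws at its +y and -y sides hold the lugs down until the cartridge is turned; a 46 mm hole, 46 mm deep, takes the stem.
- spent_cartridge: Spent cartridge, white with RED grip bar and band, 0.12 to 0.25 kg, locked at the start in the left or right socket. Origin on its axis, in the deck plane when seated; z out of the socket along the axis. Round head 50 mm across, z 0 to 24 mm; two lugs along +y and -y, 66 mm over both, 24 mm wide, z 0 to 7; stem 40 mm across, flat foot at z = -40. Play in the socket about 2 mm.
- red_grip (a point): Centre of the top of the red grip bar (cartridge z = 63 mm). The bar is 60 mm long along the cartridge y, 16 mm thick along x, and 39 mm tall down to the head. Locked, y lies along the station y. Turned anticlockwise (seen from above the deck, positive about z) it comes free from about 65 degrees, a stop ends the turn at about 97; then it lifts straight out along the axis.
- good_cartridge: Good cartridge, same shape, with BLUE grip bar and band, locked in the other socket. To be left alone.
- latch_left (a joint): Yellow latch of the left socket on a pivot parallel to the socket axis. 0 = closed: its nose lies over the cartridge and stops the grip bar from turning or lifting; grows to 1.4 rad as it turns clockwise (seen from above the deck), clear from about 0.8. Starts at 0 to 0.2. Light friction (0.04 N m); stays where left.
- latch_right (a joint): Yellow latch of the right socket on a pivot parallel to the socket axis. 0 = closed: its nose lies over the cartridge and stops the grip bar from turning or lifting; grows to 1.4 rad as it turns clockwise (seen from above the deck), clear from about 0.8. Starts at 0 to 0.2. Light friction (0.04 N m); stays where left.
- pin_left (a point): On the axis of the upright round yellow pin (16 mm diameter, parallel to the socket axis) by which the left latch is swung: this point is at the pin's top end; the pin stands free for 40 mm below it, above the 8 mm thick latch arm. It is 45 mm from the latch's pivot, on the far side from the nose; closed, it is to the front and left of its socket, 74 mm above the deck.
- pin_right (a point): On the axis of the upright round yellow pin (16 mm diameter, parallel to the socket axis) by which the right latch is swung: this point is at the pin's top end; the pin stands free for 40 mm below it, above the 8 mm thick latch arm. It is 45 mm from the latch's pivot, on the far side from the nose; closed, it is to the front and left of its socket, 74 mm above the deck.
- pivot_left (a point): Point on the pivot axis of the left latch, level (along the deck normal) with the pin's top. The pivot lies 55 mm down the slope and 55 mm to the left (+y) of its socket.
- pivot_right (a point): Point on the pivot axis of the right latch, level (along the deck normal) with the pin's top. The pivot lies 55 mm down the slope and 55 mm to the left (+y) of its socket.
- tray: Pale rectangular plastic tray, 207 x 138 mm and 48 mm high, loose, near the front of the worktop, left or right of the station (a similar fixed tray in the far left corner is not meant). Origin at the centre of its underside, x along its length. Inner floor 176 x 108 mm, 3 mm above the underside.
- foil: Crumpled foil parcel, 65 x 64 x 68 mm, standing in the tray's half of negative x, centred about 50 mm from the tray's middle. Origin at the centre of its underside.
- tumbler: Glass tumbler, 76 mm diameter, 86 mm high, on a 9 mm cork coaster on the other side of the station from the tray. Origin at the centre of its underside.
- pepper_mill: Dark wooden pepper mill, 58 mm diameter, 150 mm high, standing left of the station. Origin at the centre of its underside.
- salt_shaker: Salt shaker, 44 mm diameter, 90 mm high, standing in front of the station. Origin at the centre of its underside.
- parcel: Another foil parcel, 42 x 66 x 59 mm, on the worktop right of the station. Origin at the centre of its underside.
Not all that is in view belongs to the job. What is shaped like the foil but purple is not meant.

How it is judged:
By the outcome, as a careful person would: the job done as asked, in the order asked, and still so for the second after the job is handed in, with the robot touching nothing.
It also fails if it takes over 53 s, if anything falls off the work surface, if the arm or the gripper's body presses on something with over 40 N, if the wrist force passes 120 N, or if a joint passes its speed limit or range.

## Working session

There is one attempt and no reset: what is moved stays moved. The work goes in short steps, Python scripts to look and compute and a tool call to move; the robot and the scene stay as the last step left them, time stands still between calls to the robot, and variables do not carry over. Pictures are saved under pics/ and viewed, at most 10 in all, crops included, and the job is handed in when it is done.

Besides the shell and the picture viewer there is one more tool, called after "Emit:" as name(argument=value, ...) on one line, values as JSON. jog_arm: Moves the arm, as the interface text tells. Its arguments: {"type":"object","properties":{"increments":{"type":"string"},"force":{"type":"number"}},"required":["increments"]}

```bash
mkdir -p pics; ls
cat > h.py <<'E'
import numpy as np, cv2
from scipy.spatial.transform import Rotation as R
from bench import status, get_image, job
def cam(name, save=None):
    d=get_image(name)
    if save: cv2.imwrite('pics/'+save,d['frame'])
    return d
def rot(d):
    o=np.array(d['orientation'],float)
    return o if o.shape==(3,3) else R.from_euler('xyz',o).as_matrix()
def ray(d,u,v):
    K=np.array(d['intrinsics']);k=float(d['k1'])
    p=cv2.undistortPoints(np.array([[[u,v]]],float),K,np.array([k,0,0,0,0.]))[0,0]
    r=rot(d)@np.array([p[0],-p[1],-1]); return np.array(d['xyz'],float),r/np.linalg.norm(r)
def onz(d,u,v,z):
    c,r=ray(d,u,v); return c+r*(z-c[2])/r[2]
def proj(d,P):
    q=rot(d).T@(np.array(P)-np.array(d['xyz'])); x,y=q[0]/-q[2],-q[1]/-q[2]
    s=1+float(d['k1'])*(x*x+y*y); K=np.array(d['intrinsics'])
    return (K@[x*s,y*s,1])[:2]
def tri(*rs):
    A=np.zeros((3,3));b=np.zeros(3)
    for c,r in rs:
        M=np.eye(3)-np.outer(r,r);A+=M;b+=M@c
    return np.linalg.solve(A,b)
E
python3 - <<'E'
from h import *
a=cam('scene','s0.png');b=cam('top','t0.png')
for d in(a,b):print(d['xyz'],d['orientation'],d['k1'],d['intrinsics'])
print(status.get_state())
E
```

```text
pics
[-0.63946708  0.72325311  0.75693645] [ 1.17602591 -0.01193926 -2.1194065 ] -0.13724314197805035 [[520.15745522   0.         282.39943822]
 [  0.         520.15745522 209.10276676]
 [  0.           0.           1.        ]]
[ 0.3364595  -0.09931504  1.5226818 ] [ 0.18333365  0.01347378 -1.5815308 ] -0.048635312734000714 [[498.48124193   0.         276.67468878]
 [  0.         498.48124193 206.0789634 ]
 [  0.           0.           1.        ]]
{'time': 0.1, 'joint_positions': array([ 1.56960811e+00,  3.85501888e-01,  6.76256528e-03, -4.67072862e-04,
       -1.19398852e+00, -2.58608591e-01]), 'qvel': array([ 0.00119084, -0.00231714,  0.00274704,  0.00063469, -0.00139913,
        0.00015558]), 'effort': array([-8.46679177e-05, -3.93321025e+01,  1.88927847e+01,  4.19783100e+00,
       -2.60120098e-03,  1.87487913e-06]), 'tcp_pos': array([0.16039535, 0.60356384, 0.24731278]), 'tool_rot': array([ 3.13961435e+00, -7.44264964e-05, -2.59969010e-01]), 'contact_force': array([ 0.1032326 , -0.45726411, -0.56779468]), 'ft_torque': array([-0.06285364, -0.03847715, -0.03150441]), 'finger_force': 0.0, 'finger_gap': 1.001610735712919}
```

View pics/s0.png

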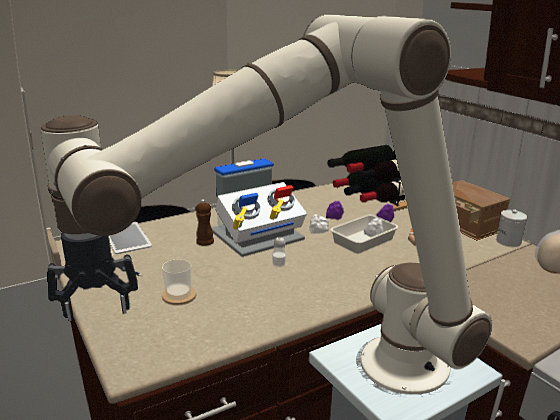

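View pics/t0.png

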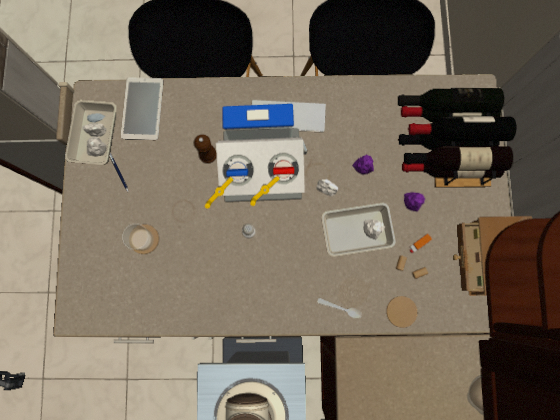

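The red cartridge sits in the right socket at top (283,170), and its pin is at top (254,203). The blue cartridge is in the left socket at (237,170).

There are two trays. The one at (358,230), front and right of the station with foil at (375,228), is the one meant. The one in the far-left corner at (92,132) isn't. The purple lumps at (364,164) and (414,200) aren't meant either. I'll confirm this on an enlarged crop and measure.

```bash
cat > m.py <<'E'
from h import *
a=cam('scene');b=cam('top')
def comps(d,kind,box,n=3):
    h=cv2.cvtColor(d['frame'],cv2.COLOR_BGR2HSV);H,S,V=[h[...,i].astype(int) for i in range(3)]
    m={'red':((H<8)|(H>172))&(S>150)&(V>60),'blue':(H>105)&(H<125)&(S>140)&(V>50),'yel':(H>18)&(H<32)&(S>150)&(V>110),'tray':(S<60)&(V>150)}[kind].astype(np.uint8)
    z=np.zeros_like(m);x0,y0,x1,y1=box;z[y0:y1,x0:x1]=m[y0:y1,x0:x1]
    n_,l,s,c=cv2.connectedComponentsWithStats(z)
    out=[]
    for i in sorted(range(1,n_),key=lambda i:-s[i,4])[:n]:
        out.append((s[i].tolist(),c[i].round(1).tolist(),cv2.minAreaRect(np.argwhere(l==i)[:,::-1].astype(np.float32))))
    return out
if __name__=='__main__':
    for nm,d,bx in(('top',b,(200,130,310,215)),('scene',a,(215,170,310,245))):
        for k in('red','blue','yel'):
            for o in comps(d,k,bx):print(nm,k,o)
    f=cv2.resize(b['frame'][95:265,190:410],None,fx=3.6,fy=3.4,interpolation=cv2.INTER_CUBIC);cv2.imwrite('pics/c1.png',f[:600,:800])
    g=cv2.resize(a['frame'][145:260,205:405],None,fx=4,fy=4,interpolation=cv2.INTER_CUBIC);cv2.imwrite('pics/c2.png',g)
E
python3 m.py
```

```text
top red ([273, 167, 22, 8, 141], [283.3, 170.2], ((283.42266845703125, 170.03038024902344), (6.937766075134277, 21.128650665283203), 86.98721313476562))
top blue ([226, 169, 22, 8, 142], [236.7, 172.1], ((236.5369110107422, 172.1646270751953), (6.711872577667236, 21.24501609802246), 86.8201675415039))
top yel ([205, 177, 28, 32, 202], [217.7, 192.5], ((217.75003051757812, 192.25001525878906), (8.485280990600586, 38.890869140625), 45.0))
top yel ([250, 176, 29, 30, 198], [263.0, 190.8], ((263.5000305175781, 190.00001525878906), (7.778173923492432, 38.890872955322266), 45.0))
scene red ([274, 185, 19, 17, 177], [283.1, 191.6], ((283.17559814453125, 191.88047790527344), (11.384414672851562, 20.952909469604492), 65.224853515625))
scene red ([288, 201, 1, 1, 1], [288.0, 201.0], ((288.0, 201.0), (0.0, 0.0), 0.0))
scene red ([283, 202, 1, 1, 1], [283.0, 202.0], ((283.0, 202.0), (0.0, 0.0), 0.0))
scene blue ([239, 193, 19, 16, 179], [247.5, 199.3], ((247.85000610351562, 199.55001831054688), (11.067971229553223, 20.871028900146484), 71.56504821777344))
scene blue ([215, 170, 32, 5, 93], [228.2, 171.3], ((230.5, 172.0), (4.0, 31.0), 90.0))
scene blue ([251, 222, 43, 13, 91], [271.8, 228.0], ((271.9965515136719, 227.98658752441406), (2.2413690090179443, 43.66519546508789), 75.57923126220703))
scene yel ([233, 207, 14, 22, 109], [239.5, 217.2], ((239.43243408203125, 217.5946044921875), (7.439848899841309, 23.249526977539062), 35.53767776489258))
scene yel ([272, 200, 11, 16, 72], [277.6, 206.7], ((278.0000305175781, 207.00003051757812), (7.071067810058594, 15.55634880065918), 45.0))
scene yel ([270, 211, 4, 6, 10], [271.6, 213.6], ((271.0, 213.5), (3.535533905029297, 3.535533905029297), 45.0))
```

View pics/c1.png

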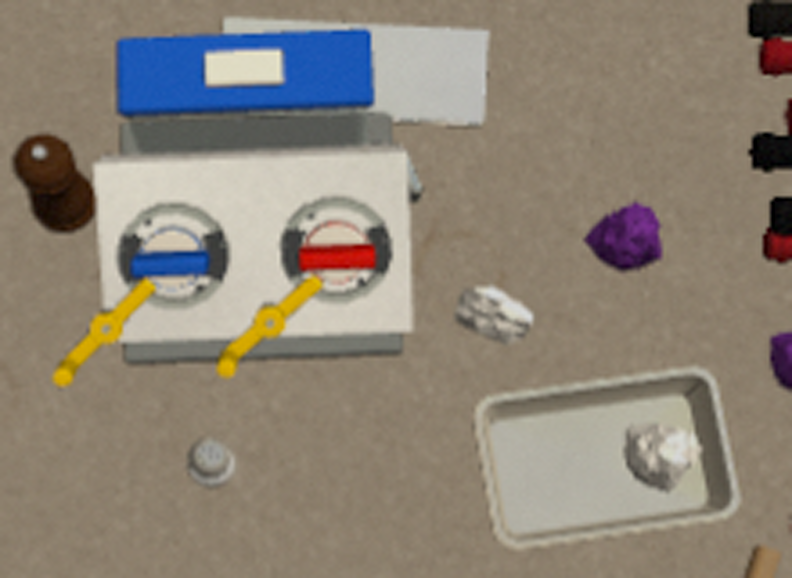

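View pics/c2.png

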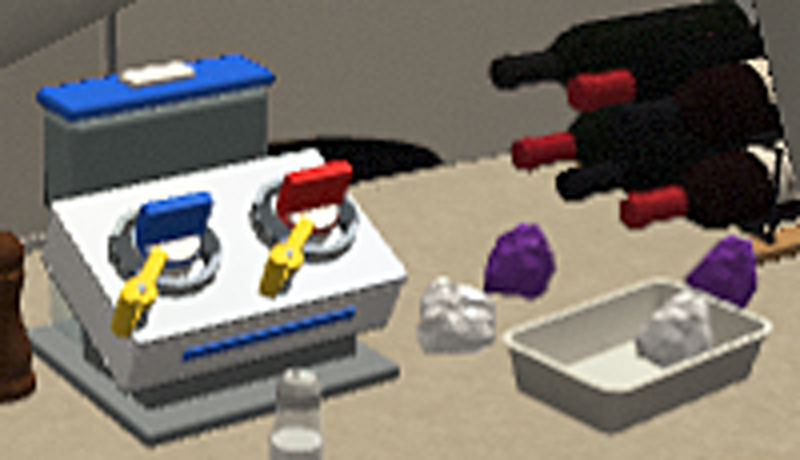

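The crops confirm it. The red bar is in the right socket (crop 337,258), and its latch is closed with the nose at (318,284), the boss at (269,322) and the pin at (227,367). The meant tray has its rim corners at crop (480,400), (705,370), (738,512) and (505,547). The foil is in its right half and the left half is free. Next I'll fit the station pose from these points.

```bash
cat > st.py <<'E'
import numpy as np
s,c=np.sin(np.radians(25)),np.cos(np.radians(25))
def deck(u,y,n): # uphill,left,normal (m)-> station frame
    return np.array([u*c-n*s,y,.125+u*s+n*c])
def w(p,q): # station->world
    C,S=np.cos(q[2]),np.sin(q[2]);return np.array([q[0]+C*p[0]-S*p[1],q[1]+S*p[0]+C*p[1],p[2]])
E
python3 - <<'E'
from h import *; from st import *
from scipy.optimize import least_squares
a=cam('scene');b=cam('top')
t=lambda x,y:(190+x/3.6,95+y/3.4)
obs=[(b,deck(0,-.065,.063),(283.3,171.3)),(b,deck(0,.065,.063),(236.7,173.2)),
(b,deck(-.055,-.01,.036),t(269,322)),(b,deck(-.055,.12,.036),t(106,328)),
(a,deck(0,-.065,.063),(284,187.5)),(a,deck(0,.065,.063),(249,195.3))]
f=lambda q:np.concatenate([proj(d,w(p,q))-o for d,p,o in obs])
r=least_squares(f,[.65,0,0],loss='soft_l1');q=r.x;print(q,f(q).round(1))
for n,p in(('red',t(227,367)),('blue',t(62,378))):
    yb=-.01 if n=='red' else .12
    g=lambda th:proj(b,w(deck(-.055+.045*np.cos(np.radians(135)-th[0]),yb+.045*np.sin(np.radians(135)-th[0]),.074),q))-p
    k=least_squares(g,[.1]);print(n,k.x,k.fun)
C=[onz(b,*t(*p),.048) for p in((480,400),(705,370),(738,512),(505,547))]
for p in C:print('rim',p.round(3))
m=np.mean(C,0);d=(C[0]+C[3]-C[1]-C[2])[:2];print('tray',m,np.degrees(np.arctan2(d[1],d[0])))
print('foil top',onz(b,*t(663,455),.05),'salt',onz(b,*t(210,460),.07),'parcel',onz(b,*t(495,313),.04),'mill',onz(b,*t(45,165),.14))
print('redtop',w(deck(0,-.065,.063),q),'pin0',w(deck(-.055-.0318,-.01+.0318,.074),q))
E
```

```text
[ 0.70799155 -0.03702473  0.03558754] [-0.1 -0.2 -0.4  0.1 -0.2 -0.4 -0.4 -0.   0.9 -0.   0.7 -0.1]
red [0.06396092] [-0.22941282  0.23225387]
blue [-0.00437378] [ 0.02659394 -0.03147777]
rim [ 0.588 -0.222  0.048]
rim [ 0.613 -0.411  0.048]
rim [ 0.486 -0.432  0.048]
rim [ 0.458 -0.239  0.048]
tray [ 0.53641838 -0.32602091  0.048     ] 97.80630635442817
foil top [ 0.53702232 -0.37196382  0.05      ] salt [0.53471096 0.00148965 0.07      ] parcel [ 0.66843652 -0.23765517  0.04      ] mill [0.78036496 0.12969577 0.14      ]
redtop [ 0.68369616 -0.10293089  0.18209739] pin0 [ 0.59734425 -0.01915024  0.15538351]
```

Emit:
jog_arm(increments="27 -39 4 0.025 0;27 -39 4 0.025 0;27 -39 4 0.025 0;27 -39 4 0.025 0;27 -39 4 0.025 0;27 -39 4 0.025 0;27 -39 4 0.025 0;27 -39 4 0.025 0;27 -39 4 0.025 0;27 -39 4 0.025 0;27 -39 4 0.025 0;27 -39 4 0.02 0", force=30)

```text
time: 1.5
tcp_pos: [0.4852, 0.1342, 0.2968]
tool_rot: [-3.141, -0.001, 0.036]
contact_force: [0.4, 0.7, -0.4]
finger_gap: 0.996
finger_force: 0.0
```

```bash
cat > arc.py <<'E'
from st import *; import numpy as np
q=(.708,-.037,.0356)
for th in(0.06,.2,.4,.6,.8,1.0,1.2,1.4,1.5):
    a=np.radians(135)-th;P=w(deck(-.055+.045*np.cos(a),-.01+.045*np.sin(a),.062),q);print(th,(P*1000).round(1))
E
python3 arc.py
```

```text
0.06 [604.1 -17.  145.3]
0.2 [608.5 -13.  147.4]
0.4 [615.5  -8.6 150.8]
0.6 [623.3  -5.8 154.4]
0.8 [631.3  -4.7 158.2]
1.0 [639.5  -5.5 162. ]
1.2 [647.3  -8.  165.6]
1.4 [654.5 -12.1 168.9]
1.5 [657.9 -14.8 170.4]
```

Emit:
jog_arm(increments="24 -30 -10 0 0;24 -30 -10 0 0;24 -30 -10 0 0;24 -30 -10 0 0;23 -31 -10 0 0;0 0 0 0 0;0 0 0 0 0")

```text
time: 2.2
tcp_pos: [0.6035, -0.0158, 0.2455]
tool_rot: [3.141, 0.002, 0.033]
contact_force: [-0.1, 0.5, 0.5]
finger_gap: 1.0
finger_force: 0.0
```

Run:
```python
from h import *; from st import *
d=cam('wrist','w1.png');print(d['xyz'],d['orientation'],status.get_state()['tcp_pos'])
q=(.708,-.037,.0356)
for n,P in(('pin',deck(-.055-.0318+.002,-.01+.0318+.002,.074)),('red',deck(0,-.065,.063)),('blue',deck(0,.065,.063))):
    print(n,proj(d,w(P,q)).round(1))
```

```text
[ 0.68154373 -0.01338362  0.37152812] [-3.06363515e-01  3.17511886e-04 -1.53758585e+00] [ 0.60333707 -0.01500167  0.24617077]
pin [281.1 226.4]
red [446.  101.8]
blue [204.8 102.5]
```

View pics/w1.png

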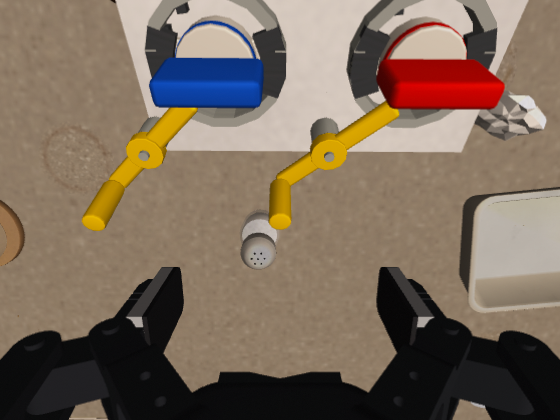

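The wrist view shows the red latch's pin top at (280,221), predicted at (281,226), which is centred between the fingers. Going down to grip the pin.

Emit:
jog_arm(increments="1 -1 -25 0 0;1 0 -25 0 0;0 0 -25 0 0;0 0 -20 0 0;0 0 -5 0 100;0 0 0 0 255;0 0 0 0 255;0 0 0 0 255;0 0 0 0 255;0 0 0 0 255", force=25)

```text
time: 3.25
tcp_pos: [0.6061, -0.0158, 0.1476]
tool_rot: [-3.141, -0.002, 0.035]
contact_force: [-1.7, 1.3, 4.6]
finger_gap: 0.177
finger_force: 25.7
```

Emit:
jog_arm(increments="4.4 4 2.1 0 255;3.5 2.4 1.7 0 255;3.5 2 1.7 0 255;7.8 2.8 3.6 0 255;8 1.1 3.8 0 255;8.2 -0.8 3.8 0 255;0 0 0 0 255")

```text
time: 3.95
tcp_pos: [0.6398, -0.0041, 0.1633]
tool_rot: [-3.141, 0.004, 0.034]
contact_force: [-4.8, 1.9, 3.8]
finger_gap: 0.178
finger_force: 24.7
```

Emit:
jog_arm(increments="4 -1.1 1.8 0 255;3.8 -1.4 1.8 0 255;3.7 -1.9 1.7 0 255;3.5 -2.2 1.6 0 255;2 -1.5 0.9 0 255;0 0 0 0 255;0 0 0 0 255")

```text
time: 4.65
tcp_pos: [0.6591, -0.0094, 0.1724]
tool_rot: [-3.137, -0.004, 0.036]
contact_force: [-1.8, 8.7, 6.7]
finger_gap: 0.177
finger_force: 24.4
```

Emit:
jog_arm(increments="0 0 0 0 165;0 0 0 0 165;0 0 20 0 165;0 0 25 0 165;0 0 30 0 165;0 0 30 0 165;0 0 0 0 165")

```text
time: 5.35
tcp_pos: [0.66, -0.0133, 0.2811]
tool_rot: [3.141, -0.009, 0.035]
contact_force: [-0.2, -0.6, 1.4]
finger_gap: 0.351
finger_force: 0.0
```

Run:
```python
from h import *; from st import *
d=cam('wrist','w2.png');print(d['xyz'],status.get_state()['joint_positions'].round(2))
q=(.708,-.037,.0356)
for th in (1.2,1.4):
    a=np.radians(135)-th;print(proj(d,w(deck(-.055+.045*np.cos(a),-.01+.045*np.sin(a),.074),q)).round(1))
for n,P in(('red',deck(0,-.065,.063)),('re1',deck(0,-.035,.063)),('re2',deck(0,-.095,.063)),('blue',deck(0,.065,.063))):
    print(n,proj(d,w(P,q)).round(1))
```

```text
[ 0.73664091 -0.01079915  0.40795345] [ 0.23  0.42  0.14  0.   -1.29  1.38]
[271.6 237.1]
[277.5 229.7]
red [409.8 189. ]
re1 [366.4 189. ]
re2 [453.2 188.9]
blue [222.2 189.1]
```

View pics/w2.png

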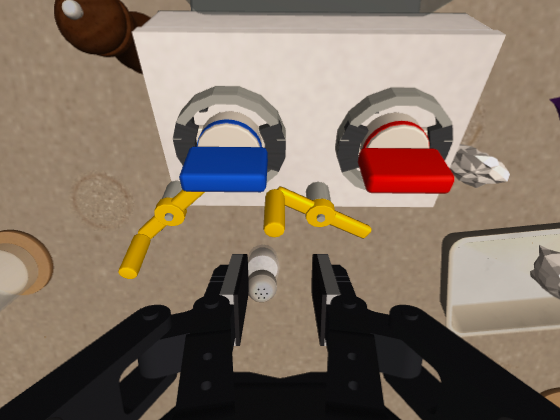

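The latch is now swung aside, with its pin at (274,228) and its nose at (368,232), well clear of the red bar at (407,183). Next I'll put the jaws over the red bar, across its thickness.

Emit:
jog_arm(increments="3 -8 0 -0.131 147;3 -8 0 -0.131 147;3 -8 0 -0.131 147;3 -8 0 -0.131 147;3 -8 0 -0.131 147;3 -8 0 -0.131 147;3 -8 0 -0.131 147;3 -8 0 -0.131 147;3 -8 0 -0.131 147;3 -8 0 -0.131 147;1 -8 0 -0.131 147;0 0 0 -0.129 147")

```text
time: 6.6
tcp_pos: [0.6883, -0.1019, 0.2735]
tool_rot: [3.138, -0.0, -1.542]
contact_force: [-0.3, 0.5, 0.5]
finger_gap: 0.424
finger_force: 0.0
```

Run:
```python
from h import *; from st import *
d=cam('wrist','w3.png');s=status.get_state();print(d['xyz'],s['tcp_pos'],s['tool_rot'],s['finger_gap'])
q=(.708,-.037,.0356)
for n,P in(('red',deck(0,-.065,.063)),('re1',deck(.008,-.035,.063)),('re2',deck(-.008,-.095,.063))):
    print(n,proj(d,w(P,q)).round(1))
```

```text
[ 0.69206378 -0.17892781  0.39971925] [ 0.68830883 -0.10151439  0.27357681] [ 3.13791018e+00  9.10454436e-05 -1.54485156e+00] 0.4253745595194596
red [287.6 216.9]
re1 [277.4 258.7]
re2 [298.3 172.9]
```

View pics/w3.png

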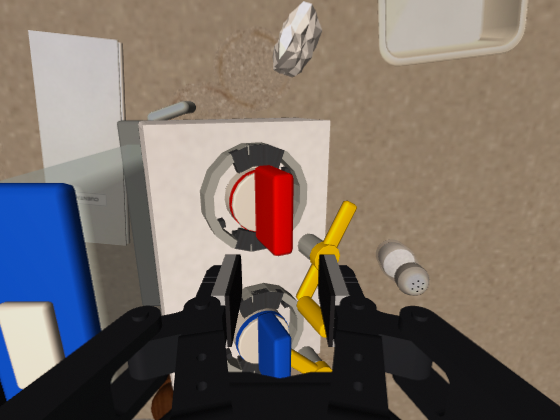

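In this view the bar's top face is at (282,212), and the jaws' middle is at u 280. I'll shift slightly uphill and go down over the bar.

Emit:
jog_arm(increments="3 -1 -25 0 147;0 0 -25 0 147;0 0 -20 0 147;0 0 -15 0 147;0 0 -12 0 147;0 0 0 0 147;0 0 0 0 147")

```text
time: 7.35
tcp_pos: [0.6921, -0.1017, 0.1788]
tool_rot: [3.141, -0.0, -1.534]
contact_force: [0.1, 0.7, -0.4]
finger_gap: 0.425
finger_force: 0.0
```

Emit:
jog_arm(increments="0 -1 -2 0.1 155;0 0 0 0.1 160;0 0 0 0.1 165;0 0 0 0.1 165;0 0 0 0.1 165;0 0 0 0.1 170;0 0 0 0.1 170;0 0 0 0.1 170", force=40)

```text
time: 8.15
tcp_pos: [0.69, -0.1025, 0.1809]
tool_rot: [3.141, 0.002, -0.735]
contact_force: [-11.4, 4.6, 11.8]
finger_gap: 0.342
finger_force: 37.9
```

Emit:
jog_arm(increments="0 0 0 0.1 170;0 0 0 0.1 175;0 0 0 0.1 175;0 0 0 0.1 180;0 0 0 0.1 180;0 0 0 0.1 185;0 0 0 0.1 190;0 0 0 0.1 195;0 0 0 0 195")

```text
time: 9.05
tcp_pos: [0.6907, -0.1038, 0.1806]
tool_rot: [3.14, 0.0, 0.066]
contact_force: [-5.6, -0.7, 4.3]
finger_gap: 0.236
finger_force: 5.1
```

Emit:
jog_arm(increments="0 0 0 0 255;0 0 0 0 255;0 0 0 0 255;0 0 0 -0.03 255;0 0 0 0 255", force=60)

```text
time: 9.55
tcp_pos: [0.6909, -0.1027, 0.1802]
tool_rot: [3.141, 0.001, 0.036]
contact_force: [-6.6, 0.6, 7.9]
finger_gap: 0.176
finger_force: 59.6
```

Run:
```python
from h import *
a=cam('scene')
cv2.imwrite('pics/s2.png',cv2.resize(a['frame'][120:270,200:400],None,fx=4,fy=4,interpolation=cv2.INTER_CUBIC))
print(status.get_state())
```

```text
{'time': 9.6, 'joint_positions': array([ 8.34248866e-02,  5.56359011e-01,  1.16833865e-01,  5.76867628e-04,
       -1.13184992e+00,  1.52354333e+00]), 'qvel': array([0.00029566, 0.00071324, 0.00016462, 0.00031494, 0.00100596,
       0.00205587]), 'effort': array([ -0.22003912, -41.63629532,  18.48988473,   3.93649712,
         1.79411508,  -0.14052374]), 'tcp_pos': array([ 0.69087222, -0.10273474,  0.18020726]), 'tool_rot': array([3.14104386e+00, 5.53497363e-04, 3.64170481e-02]), 'contact_force': array([-7.20184529,  1.01015371,  7.61972042]), 'ft_torque': array([0.4630715 , 1.88986371, 0.0872194 ]), 'finger_force': 59.63823616504669, 'finger_gap': 0.16970163654936415}
```

View pics/s2.png

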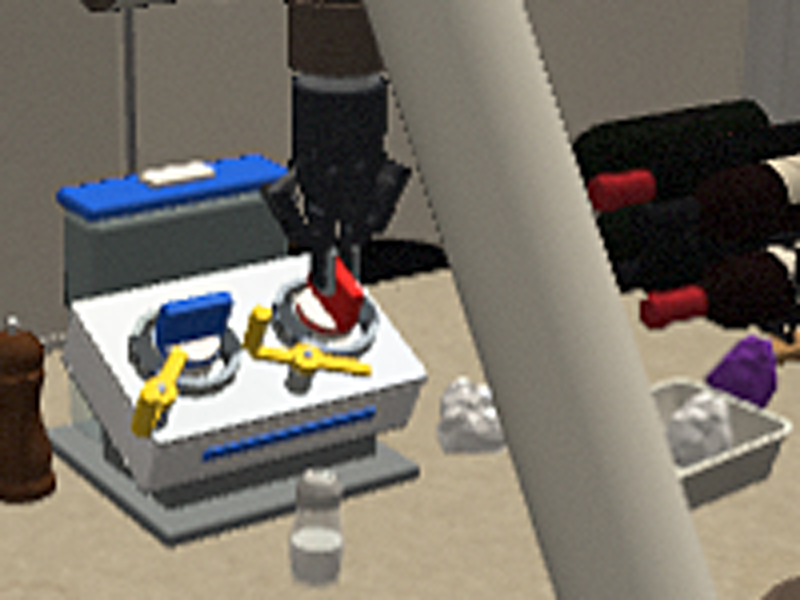

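The bar has turned a quarter turn and is held squarely across its thickness. The blue latch is untouched. Lifting along the socket axis.

Emit:
jog_arm(increments="-2.1 0 4.5 0 255;-2.1 0 4.5 0 255;-2.1 0 4.5 0 255;-2.1 -0.5 4.5 0 255;-4.2 0 9 0 255;-4.2 0 9 0 255;-4.2 0 9 0 255;-4.2 -0.5 9 0 255;-4.2 0 9 0 255;-4.2 0 9 0 255;0 0 0 0 255")

```text
time: 10.7
tcp_pos: [0.6586, -0.1037, 0.2512]
tool_rot: [3.141, -0.004, 0.035]
contact_force: [0.4, -0.4, -1.7]
finger_gap: 0.172
finger_force: 58.5
```

Emit:
jog_arm(increments="0 0 30 0 255;5 0 28 0 255;15 1 0 0 255;15 0 0 0 255;15 1 0 0 255;12 0 0 0 255;8 1 0 0 255;0 0 0 0 255;0 0 0 0 255", force=30)

```text
time: 11.6
tcp_pos: [0.7281, -0.1005, 0.3063]
tool_rot: [-3.142, 0.001, 0.035]
contact_force: [0.1, -0.2, -2.8]
finger_gap: 0.174
finger_force: 58.6
```

Run:
```python
from h import *
a=cam('scene')
cv2.imwrite('pics/s3.png',cv2.resize(a['frame'][120:240,200:350],None,fx=5,fy=5,interpolation=cv2.INTER_CUBIC))
s=status.get_state();print(s['tcp_pos'],s['contact_force'])
```

```text
[ 0.72792269 -0.10058664  0.30676023] [-0.32530546 -0.9989107  -1.79817861]
```

View pics/s3.png

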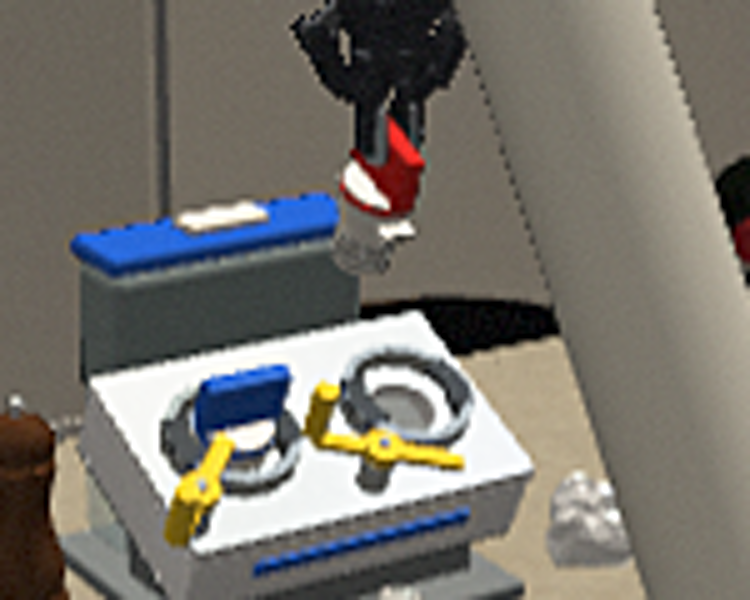

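The cartridge is out, held tilted 25 degrees with its foot toward the tank. I'll push the foot gently against the fixed tank so it pivots upright in the pads.

Emit:
jog_arm(increments="4 0 0 0 255;4 0 0 0 255;4 0.5 0 0 255;4 0 0 0 255;4 0 0 0 255;0 0 0 0 255", force=30)

```text
time: 12.25
tcp_pos: [0.7485, -0.1001, 0.3063]
tool_rot: [3.142, 0.001, 0.035]
contact_force: [0.2, 0.1, -1.6]
finger_gap: 0.173
finger_force: 58.6
```

Emit:
jog_arm(increments="4 0 0 0 250;4 0 0 0 250;4 0.5 0 0 250;0 0 0 0 250", force=30)

```text
time: 12.65
tcp_pos: [0.7576, -0.1005, 0.307]
tool_rot: [3.14, 0.009, 0.035]
contact_force: [-7.2, -0.9, 1.2]
finger_gap: 0.171
finger_force: 59.0
```

Emit:
jog_arm(increments="4 0 0 0 250;4 0 0 0 250;4 0.5 0 0 250;4 0 0 0 250;0 0 0 0 250", force=30)

```text
time: 13.15
tcp_pos: [0.7738, -0.1, 0.3074]
tool_rot: [3.14, 0.008, 0.035]
contact_force: [-7.1, 0.4, 1.7]
finger_gap: 0.177
finger_force: 59.7
```

Emit:
jog_arm(increments="4 0 0 0 250;4 0.5 0 0 250;4 0 0 0 250;2 0 0 0 250;0 0 0 0 250")

```text
time: 13.65
tcp_pos: [0.788, -0.0994, 0.3075]
tool_rot: [3.14, 0.007, 0.035]
contact_force: [-6.7, -0.9, 1.7]
finger_gap: 0.177
finger_force: 60.0
```

Run:
```python
from h import *
a=cam('scene')
cv2.imwrite('pics/s4.png',cv2.resize(a['frame'][130:200,240:310],None,fx=8,fy=8,interpolation=cv2.INTER_CUBIC))
s=status.get_state();print(s['tcp_pos'],s['contact_force'])
T=s['tcp_pos']-[0,0,.009]
for t in(0,10,20):  # expected foot-to-top axis direction in the picture
    t=np.radians(t);ax=np.array([-np.sin(t),0,np.cos(t)]);print(t,proj(a,T+.01*ax),proj(a,T-.053*ax),proj(a,T-.093*ax))
```

```text
[ 0.78793477 -0.09943384  0.30741392] [-6.50918877 -0.01803117  0.81872769]
0.0 [267.74938731 141.69125714] [267.71264945 160.16435173] [267.69242333 171.65218216]
0.17453292519943295 [268.01512027 141.85910627] [266.32929453 159.21413792] [265.29245196 169.92171805]
0.3490658503988659 [268.27295536 142.11244261] [264.99872562 157.8370538 ] [262.99634704 167.47123635]
```

View pics/s4.png

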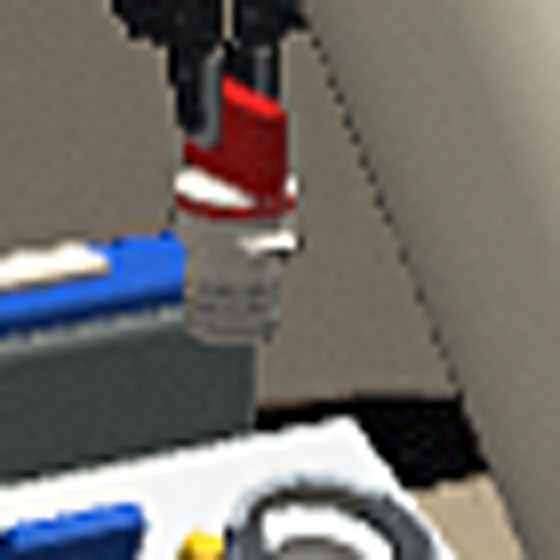

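The cartridge is now within about 3° of upright: band centre (269.6,155.6) and foot centre (269.1,171) in the full picture. About 4 mm more push will finish it. That was my tenth picture, so I'll check by numbers from here.

Emit:
jog_arm(increments="2 0 0 0 250;2 0 0 0 250;0 0 0 0 250")

```text
time: 14.0
tcp_pos: [0.7918, -0.0994, 0.3077]
tool_rot: [3.14, 0.007, 0.035]
contact_force: [-6.8, -0.3, 2.5]
finger_gap: 0.171
finger_force: 60.1
```

```bash
cat > tilt.py <<'E'
from h import *
# stem/head silhouette: red mask centroid of bar and lower band vs prediction not needed; measure edges by background difference
a=cam('scene'); s=status.get_state();print(s['tcp_pos'],s['contact_force'])
f=a['frame'].astype(int)
for v in range(146,176,2):
    print(v,' '.join('%d,%d'%(f[v,u].mean(),f[v,u,2]-f[v,u,0]) for u in range(258,282)))
E
python3 tilt.py
```

```text
[ 0.7917481  -0.09938272  0.30772558] [-6.76688115 -0.45619337  2.23525504]
146 106,19 105,17 108,19 115,20 52,5 58,6 66,-6 96,-8 86,-14 29,84 48,100 47,95 47,99 51,89 42,86 36,90 41,88 48,65 114,8 106,18 105,19 102,22 107,18 107,19
148 106,18 105,18 104,18 106,18 110,10 36,108 53,82 45,83 46,100 43,100 45,101 43,97 45,100 45,97 46,84 40,84 39,87 43,68 113,8 104,15 107,19 104,19 104,19 103,20
150 101,17 105,20 100,14 99,13 98,12 76,55 43,82 32,96 38,95 41,98 45,95 50,91 46,96 44,97 46,85 49,81 40,84 24,33 110,11 107,17 105,17 104,19 104,20 106,18
152 104,17 102,19 101,16 103,17 255,0 255,0 255,0 233,24 194,36 159,27 80,61 53,86 33,100 39,94 41,85 37,83 58,70 183,70 115,30 102,17 104,19 103,16 107,15 102,19
154 104,18 104,17 104,14 61,74 73,45 126,28 170,20 208,22 215,22 250,13 251,11 254,3 202,27 66,75 49,66 57,61 77,62 79,85 64,81 107,11 107,15 103,18 103,20 102,17
156 103,16 104,17 104,19 123,5 101,26 80,47 81,49 68,55 54,73 52,69 59,66 54,68 52,66 57,63 67,46 70,45 88,30 99,35 103,3 105,17 104,18 104,18 103,16 102,20
158 101,35 101,38 90,8 109,-12 116,26 114,15 113,12 109,11 109,6
[... 706 characters left out ...]
,8 79,10 78,7 83,4 77,8 88,8 86,5 124,13 104,19 105,20 98,19 106,19 106,15 103,16 104,18
168 67,-48 58,-41 93,-15 89,-20 96,-24 94,16 92,7 86,6 88,3 74,4 73,6 74,4 74,5 85,5 71,8 102,7 109,10 102,20 106,20 104,19 104,20 104,20 105,17 103,19
170 120,1 112,-2 104,-3 99,-4 92,-2 97,12 87,8 82,2 91,6 79,5 97,6 94,6 77,4 77,4 88,4 79,7 98,9 104,19 105,20 104,18 103,20 104,18 104,19 105,19
172 61,-3 58,-5 58,-3 57,-4 59,-7 58,-2 63,0 87,7 87,5 100,9 100,10 100,11 100,12 86,4 72,10 106,21 104,20 106,17 104,17 105,19 108,17 105,16 106,17 105,18
174 64,-3 64,-4 61,-2 62,-2 60,-1 63,-5 63,-5 62,-7 63,-5 61,-2 61,-3 62,-5 58,-8 70,-2 111,20 105,16 102,19 105,19 103,20 104,19 102,21 103,18 105,16 103,17
```

The stem edges are constant (u 263 and 274 from row 160 to 170), so it is upright. Now carrying it to the free half of the tray, with the target at about (0.530, -0.280).

Emit:
jog_arm(increments="-10 0 0 0 250;-20 0 0 0 250;-23 -18 0 0 250;-23 -18 0 0 250;-23 -18 0 0 250;-23 -18 0 0 250;-23 -18 0 0 250;-23 -18 0 0 250;-23 -18 0 0 250;-23 -18 0 0 250;-23 -18 0 0 250;-23 -18 0 0 250")

```text
time: 15.25
tcp_pos: [0.5337, -0.2793, 0.3073]
tool_rot: [3.141, -0.002, 0.035]
contact_force: [-0.4, 0.3, -1.0]
finger_gap: 0.174
finger_force: 59.5
```

Emit:
jog_arm(increments="0 0 0 0 250;0 0 0 0 250")

```text
time: 15.45
tcp_pos: [0.5344, -0.2791, 0.3075]
tool_rot: [3.141, -0.002, 0.034]
contact_force: [0.1, -0.6, -1.1]
finger_gap: 0.176
finger_force: 59.5
```

```bash
cat > chk.py <<'E'
from h import *
for n in('scene','top'):
    d=cam(n);h=cv2.cvtColor(d['frame'],cv2.COLOR_BGR2HSV).astype(int)
    m=((h[...,0]<8)|(h[...,0]>172))&(h[...,1]>150)&(h[...,2]>60)
    T=status.get_state()['tcp_pos']; p=proj(d,T); f=d['frame'].astype(int)
    v,u=np.nonzero(m);k=(abs(u-p[0])<25)&(abs(v-p[1])<25)
    print(n,p.round(1),'red',u[k].mean() if k.any() else None,v[k].mean() if k.any() else None,k.sum())
    # tray pale pixels and foil
    k=proj(d,[.536,-.326,.003]).round(1);print('tray mid',k,'free spot',proj(d,[.530,-.279,.003]).round(1),'foil',proj(d,[.543,-.375,.07]).round(1))
print(status.get_state()['tcp_pos'],status.get_state()['contact_force'])
E
python3 chk.py
python3 - <<'E'
from h import *
d=cam('scene');T=status.get_state()['tcp_pos'];f=d['frame'].astype(int)
for dz in(-.03,-.04,-.05,-.065,-.075,-.085,-.095):
    p=proj(d,T+[0,0,dz]).round().astype(int);print(dz,p,' '.join('%d,%d'%(f[p[1],u].mean(),f[p[1],u,2]-f[p[1],u,0]) for u in range(p[0]-16,p[0]+17)))
E
```

```text
scene [360.  153.9] red None None 0
tray mid [364.6 240. ] free spot [354.7 243.9] foil [376.1 217.9]
top [354.9 215.8] red 355.027397260274 227.86301369863014 73
tray mid [356.5 231.5] free spot [341.3 233.6] foil [376.3 225.9]
[ 0.53505786 -0.27829908  0.30694479] [-0.5344124   0.83772053 -1.39602035]
-0.03 [359 163] 108,16 109,16 111,18 108,16 109,14 111,17 108,15 106,15 109,14 111,17 109,16 109,14 110,14 107,16 104,15 103,14 102,13 99,12 103,13 102,12 106,14 109,17 113,18 118,17 120,17 125,17 126,21 131,19 137,20 140,21 151,24 101,14 0,0
-0.04 [359 167] 111,14 109,15 109,17 110,15 110,16 109,15 110,14 110,15 110,15 108,13 108,14 111,14 110,15 108,17 107,15 103,16 103,13 102,15 104,15 105,13 107,15 108,17 113,17 115,15 120,15 123,18 124,19 131,19 132,20 140,19 152,21 102,12 0,0
-0.05 [359 170] 112,16 110,14 111,15 109,18 108,14 112,17 107,13 110,16 109,15 108,13 109,16 110,13 112,16 108,17 108,12 107,16 103,15 103,15 102,14 101,13 107,16 111,17 115,17 113,17 117,17 123,18 124,18 130,17 131,19 136,20 146,21 117,15 42,6
-0.065 [358 174] 110,15 110,17 111,15 111,15 109,16 110,16 108,
[... 228 characters left out ...]
7 112,15 110,17 112,14 106,17 110,15 110,15 106,14 109,14 107,15 108,15 110,16 109,14 105,15 104,16 104,15 105,14 102,16 105,12 105,15 110,15 113,17 118,16 120,18 125,18 128,21 130,18 134,19 137,18 151,24
-0.085 [358 180] 109,16 109,16 109,15 112,16 109,17 110,18 109,12 109,15 112,16 109,17 111,16 109,16 109,14 109,16 107,14 111,14 108,15 102,12 104,16 104,15 102,14 106,12 103,14 111,15 110,18 118,16 120,17 124,17 126,18 132,20 131,19 140,21 150,23
-0.095 [358 183] 109,16 108,13 110,16 111,15 108,17 111,17 108,16 110,18 111,14 109,17 105,16 108,15 110,14 111,16 110,15 107,19 108,14 105,15 103,13 103,17 100,15 102,14 109,16 107,16 111,15 116,15 117,18 125,18 124,19 129,17 133,19 132,21 144,21
```

Emit:
jog_arm(increments="-2 0 -25 0 250;-2 0 -30 0 250;-1 0 -30 0 250;0 0 -30 0 250;0 0 -30 0 250;0 0 -25 0 250;0 0 -15 0 250;0 0 -5 0 250;0 0 0 0 250")

```text
time: 16.5
tcp_pos: [0.5298, -0.2782, 0.1161]
tool_rot: [-3.141, 0.001, 0.036]
contact_force: [0.2, 1.4, -1.6]
finger_gap: 0.174
finger_force: 59.5
```

Emit:
jog_arm(increments="0 0 -2 0 250;0 0 -2 0 250;0 0 -2 0 250;0 0 -2 0 250;0 0 0 0 250")

```text
time: 17.0
tcp_pos: [0.5292, -0.2786, 0.1087]
tool_rot: [-3.141, 0.0, 0.035]
contact_force: [-0.6, 1.1, -0.7]
finger_gap: 0.172
finger_force: 59.5
```

Emit:
jog_arm(increments="0 0 -1.5 0 250;0 0 -1.5 0 250;0 0 0 0 250")

```text
time: 17.3
tcp_pos: [0.5292, -0.2786, 0.1055]
tool_rot: [-3.141, 0.0, 0.035]
contact_force: [-0.5, 0.4, -1.5]
finger_gap: 0.175
finger_force: 59.5
```

Emit:
jog_arm(increments="0 0 -1.5 0 250;0 0 -1 0 250;0 0 0 0 250")

```text
time: 17.6
tcp_pos: [0.5292, -0.2786, 0.1031]
tool_rot: [-3.141, 0.0, 0.035]
contact_force: [0.1, 0.3, -2.1]
finger_gap: 0.175
finger_force: 59.5
```

Emit:
jog_arm(increments="0 0 -1 0 250;0 0 -1 0 250;0 0 0 0 250")

```text
time: 17.9
tcp_pos: [0.5292, -0.2785, 0.1011]
tool_rot: [-3.141, 0.0, 0.035]
contact_force: [-0.5, 1.4, -1.4]
finger_gap: 0.175
finger_force: 59.5
```

Emit:
jog_arm(increments="0 0 -1 0 250;0 0 -1 0 250;0 0 0 0 250")

```text
time: 18.2
tcp_pos: [0.5297, -0.2787, 0.1003]
tool_rot: [3.141, -0.001, 0.036]
contact_force: [-0.7, -0.2, 4.6]
finger_gap: 0.176
finger_force: 60.3
```

The foot touched the floor (about +6 N). Now opening and backing straight up.

Emit:
jog_arm(increments="0 0 0 0 195;0 0 0 0 185;0 0 0 0 170;0 0 0 0 150;0 0 0 0 150;0 0 0 0 150;0 0 10 0 150;0 0 20 0 150;0 0 30 0 150;0 0 40 0 150;0 0 40 0 150;0 0 0 0 150")

```text
time: 19.4
tcp_pos: [0.5324, -0.28, 0.2474]
tool_rot: [3.135, -0.013, 0.036]
contact_force: [-0.6, -0.5, 0.3]
finger_gap: 0.407
finger_force: 0.0
```

Emit:
jog_arm(increments="-5 20 15 0 150;-10 40 10 0 150;-10 40 10 0 150;-10 40 0 0 150;-10 40 0 0 150;-10 40 0 0 150;-10 40 0 0 150;-10 40 0 0 150;-10 40 0 0 150;-10 40 0 0 150;-10 40 0 0 150;-5 20 0 0 150")

```text
time: 20.6
tcp_pos: [0.4185, 0.1637, 0.2749]
tool_rot: [-3.141, -0.001, 0.038]
contact_force: [0.8, -0.2, 0.1]
finger_gap: 0.408
finger_force: 0.0
```

Run:
```python
from h import *; from st import *
from m import comps
b=cam('top');a=cam('scene');f=b['frame']
print('red top',comps(b,'red',(315,190,400,265)));print('red scene',comps(a,'red',(325,180,400,255)))
print('yel',comps(b,'yel',(190,130,310,215)));print('blue',comps(b,'blue',(215,150,260,190)))
P=[.530,-.2786]
for d in(b,a):
    for z in(.003,.043,.067,.106):print(z,proj(d,P+[z]).round(1),end=' ')
    print()
t0=cv2.imread('pics/t0.png').astype(int);D=abs(f.astype(int)-t0).max(2)>45
n,l,s,c=cv2.connectedComponentsWithStats(D.astype(np.uint8))
print([(s[i].tolist()) for i in range(1,n) if s[i,4]>12])
r=comps(b,'red',(315,190,400,265))[0][1]; q=comps(a,'red',(325,180,400,255))
if q: print(tri(ray(b,*r),ray(a,*q[0][1])))
```

```text
red top [([342, 223, 7, 21, 117], [345.0, 233.2], ((344.8345031738281, 233.01380920410156), (20.097007751464844, 5.813183784484863), 85.2363510131836))]
red scene [([350, 214, 16, 19, 195], [357.9, 222.1], ((357.7081298828125, 223.0863037109375), (14.534398078918457, 17.88300895690918), 4.085616588592529)), ([360, 191, 17, 11, 123], [367.9, 195.7], ((367.98077392578125, 195.90383911132812), (8.040761947631836, 16.86598777770996), 78.69007110595703)), ([333, 180, 16, 7, 82], [339.9, 182.3], ((340.5, 183.0), (6.0, 15.0), 90.0))]
yel [([205, 177, 28, 32, 203], [217.7, 192.5], ((217.75003051757812, 192.25001525878906), (8.485280990600586, 38.890869140625), 45.0)), ([248, 181, 34, 18, 189], [264.1, 189.1], ((264.8000183105469, 189.10000610351562), (35.73373031616211, 8.538147926330566), 18.434947967529297))]
blue [([226, 169, 22, 8, 143], [236.7, 172.1], ((236.50921630859375, 172.16616821289062), (6.711872577667236, 21.300487518310547), 86.8201675415039))]
0.003 [341.1 233.6] 0.043 [342.6 231.9] 0.067 [343.6 230.8] 0.106 [345.2 229. ] 
0.003 [354.6 243.9] 0.043 [355.4 232.9] 0.067 [355.9 226.1] 0.106 [356.7 215. ] 
[[267, 160, 27, 39, 393], [247, 180, 15, 10, 92], [250, 191, 13, 15, 87], [337, 223, 15, 23, 212], [335, 232, 5, 11, 13], [47, 234, 153, 145, 4826], [129, 344, 26, 35, 165], [107, 368, 38, 43, 95], [0, 371, 26, 20, 390], [97, 380, 22, 40, 158], [134, 380, 51, 40, 425], [225, 393, 31, 21, 182], [252, 399, 7, 5, 22], [259, 399, 23, 21, 232], [229, 404, 28, 11, 170]]
[ 0.52132841 -0.27954281  0.08427318]
```

Run:
```python
from h import *
a=cam('scene');s0=cv2.imread('pics/s0.png').astype(int);D=(abs(a['frame'].astype(int)-s0).max(2)>22)
for v in range(210,252,2):
    u=np.nonzero(D[v,335:380])[0]+335
    print(v,(u.min(),u.max(),(u.min()+u.max())/2) if len(u) else None)
P=np.array([.520,-.2796,0])
for z in(.106,.067,.043,.003):print(z,proj(a,P+[0,0,z]).round(1),[proj(a,P+[x,0,z]).round(1).tolist() for x in(-.03,.03)])
```

```text
210 None
212 None
214 (np.int64(351), np.int64(357), np.float64(354.0))
216 (np.int64(351), np.int64(362), np.float64(356.5))
218 (np.int64(351), np.int64(365), np.float64(358.0))
220 (np.int64(351), np.int64(366), np.float64(358.5))
222 (np.int64(351), np.int64(366), np.float64(358.5))
224 (np.int64(351), np.int64(365), np.float64(358.0))
226 (np.int64(350), np.int64(365), np.float64(357.5))
228 (np.int64(350), np.int64(365), np.float64(357.5))
230 (np.int64(350), np.int64(365), np.float64(357.5))
232 (np.int64(349), np.int64(365), np.float64(357.0))
234 (np.int64(350), np.int64(366), np.float64(358.0))
236 (np.int64(351), np.int64(367), np.float64(359.0))
238 (np.int64(351), np.int64(363), np.float64(357.0))
240 (np.int64(353), np.int64(362), np.float64(357.5))
242 None
244 None
246 None
248 None
250 None
0.106 [359. 216.] [[365.0, 219.3], [353.1, 212.8]]
0.067 [358.1 227.2] [[364.1, 230.6], [352.3, 223.9]]
0.043 [357.6 234. ] [[363.6, 237.4], [351.8, 230.6]]
0.003 [356.8 245.1] [[362.6, 248.7], [351.0, 241.5]]
```

The cartridge stands upright at about (0.520, -0.280) in the tray's free half. The tray, foil, blue cartridge and its latch are unchanged, and the arm is clear. Handing in.

```bash
python3 -c "
from bench import job;print(job.hand_in())"
```

```text
the job is handed in; nothing more can be done
None
```

I handed the job in: the red-topped cartridge stands upright on its stem in the tray's free half beside the foil, its latch is swung to about 1.33 of 1.4 rad by my estimate, and the camera check showed nothing else had moved.

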